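# Nest an L-shaped driver board in the sprung fixture and press both boards home

## Robot

A 7-joint arm with a two-finger parallel gripper is mounted at the origin on the work surface. World frame = base frame: x ahead of the robot, y to its left, z up, the work surface at z = 0. Lengths are in m, angles in rad, forces in N, time in s.
With the tool pointing down it reaches from about 0.4 to 0.875 m from the base axis. Payload 19.3 kg.
Tool frame: the origin (TCP) lies on the mounting face of the last link; the fingertips stand 173 mm ahead of it and the grasp point (between the pads) lies 155 mm ahead of it (robot.nose_length is the distance from the TCP to the fingertips, in m); y points along the fingers, z is the direction in which the jaws open and shut, and the axes are right-handed (so a half turn about y gives the same grasp; the last joint's range is limited). The gripper opens to 85 mm and grips with 20 to 120 N. Pads are 22 mm wide; open, the fingers measure 114 mm over their backs; the gripper's body (76 mm by 85 mm) begins 54 mm behind the grasp point. The pads swing forward as they close: fully open they stand 13 mm farther back than shut.
Start: joints at [1.138, 0.521, -0.036, 1.599, 0.021, 1.021, -0.113], TCP at [0.222, -0.584, 0.405] pointing down, gripper open.
Joint ranges: [-2.91, 2.91], [-0.3, 2.13], [-1.5, 1.42], [0.17, 2.43], [-1.26, 4.41], [0.16, 1.93], [-2.52, 2.52]. Speed limits (rad/s): [1.89, 1.89, 2.39, 2.39, 3.01, 3.01, 3.01].

## Interface

Orientations are given as [roll, pitch, yaw] about the fixed x, y, z axes, in that order (R = Rz(yaw) Ry(pitch) Rx(roll)).
In Python, from station import robot, viewer, job gives the robot as it stands. The module is installed in compiled form; this text tells all that it offers.
- The arm moves only by the tool drive_tool, never from a script. Its argument "commands" is one flat list of numbers, 7 for each row, row after row: the shift along the tool's x, y, z normalised to -1 to 1, where 1 is 200 mm, then the turn, a rotation vector about the tool's x, y, z normalised to -1 to 1, where 1 is 1.5 rad, then the closure, from 0 (fully open) to 1 (shut). A call has 1 to 8 rows; each row shifts and turns the commanded pose from where the row before left it, along the tool's axes as they then stand; what a row does not reach is not made up. A row lasts 1/10 s, in which the tool goes at most 50 mm and 8.59 degrees, less where a joint would pass 70% of its speed; a pose out of reach is approached as far as the arm can. A call with a number of a shift or a turn outside -1 to 1 is refused whole. A call with a gripper value outside its range is refused whole. The fingers move at their own pace and stop on an object; the grip force is fixed at half the most. Time passes only in rows, so rows that do not move let the fingers close. It gives the time, the measured TCP pose, the force and the opening at its end, in the units of the state.
- robot.state(): the state, without advancing time (a new reading comes with each control period).
- viewer.read_camera(name): name is "scene" or "top" or "wrist"; returns the picture (420x560x3 uint8, blue, green, red); there is no depth.
- viewer.get_calibration(name): a dict with "vertical_fov" (degrees; the focal length in pixels is half the picture's height over the tangent of half this angle, whatever the lens; pixels are square), "cx", "cy" (the principal point, pixels), "k1" (the pictures are not rectified: a ray, as slopes to the right and down, at radius r is drawn at 1 + k1 r^2 times it, then the intrinsics apply), "extrinsics" (4x4, takes a point from camera to world coordinates). Camera axes: x right, y up, looking along -z (the intrinsics and any distortion apply to the point x, -y, -z); pixel columns grow to the right and rows downward; lengths in m; the calibration is good to about 2 mm. A picture is of the moment at which its call begins: read the wrist's pose just before it. get_calibration takes no time and is no camera call; for the wrist camera it gives the pose at the moment of the call.
- job.finish_job(): hands the job in, once; it reports no verdict.
The state is a dict: "time": time; "joint_positions": joint angles; "joint_vel": joint speeds; "effort": joint torques, N m; "tcp_pos": TCP position; "tool_rot": TCP orientation; "wrist_force": force on the tool from outside, world axes, zero at the start; "moment": the same for the moment, N m; "width": opening from 0.0 (shut) to 1.0 (fully open).
Only numpy, scipy, OpenCV 4.12 (cv2) and the standard library are available. Lean on these libraries where they do the work, as an engineer would, in place of code of your own. Each camera call takes 0.05 s, during which the arm holds its last target.

## Task

Lay the loose L-shaped circuit board flat in the free part of the sprung carrier, nested against the board already there, and let go of it. Then take the hand press by its handle and push squarely down on both boards' connector blocks until the carrier bottoms out level, hold it there for about a second, and put the press back upright on the middle of its cork pad. Leave both boards lying in the carrier and do not disturb the multimeter, the spool or the screwdriver.

Things in the scene. Friction and masses are not known exactly. Their poses are not given: they have to be found in the camera images.
- fixture: Press fixture fixed to the bench: dark steel base 170 (x) x 158 (y) x 25 mm with a grey frame on it, outside 166 x 154 mm, its top 45 mm above the bench. Origin: centre of the underside, at bench height; z up.
- carrier: Sprung aluminium tray inside the fixture's frame (4 mm gap all round): 126 x 114 mm outside, pocket 114 (x) x 102 (y) mm, rim 8 mm high. Origin: centre of the pocket's floor, 51 mm above the bench when up; x, y as the fixture's, z up. Two nested L boards fill it with about 2 mm of play. Pushed off-centre it rocks up to 7 degrees (4 N m per rad).
- free_place (a point): On the pocket's floor, 33 mm from the carrier's centre along its +y: where the loose board's origin belongs, its x axis along this x axis (axes as the carrier's), underside on the floor. The only arrangement that fits.
- grip (a point): Middle of the flat top of the loose board's black connector block, the part to lift it by: 60 (along the board's x) x 14 (along y) x 30 mm high, its top 38 mm above the board's underside. Axes as the board's.
- lift (a joint): Downward travel of the carrier, m: 0 up, 0.014 bottomed out on its stop (rim then flush with the grey frame's top). With both boards in, it starts to move under about 4 N and bottoms out under about 11 N, the hand press's 3.5 N weight included; it springs back up when released.
- board_loose: Loose L-shaped circuit board, flat on the bench: green, aluminium back, 8 mm thick, 0.12 kg. Spine 110 x 32 mm (x -55 to 55, y -16 to 16); foot 54 x 32 mm on the spine's -y edge at the +x end (x 1 to 55, y -48 to -16). A black connector block stands on the middle of the spine. Origin: underside, below the block's middle; z up.
- board_in: The same kind of board, same shape, size and frame, already lying in the carrier: its origin 33 mm from the carrier's centre along the carrier's -y, turned by half a turn (its x along the carrier's -x). Its connector block has its top at the same height as the loose board's once both lie in the carrier.
- press: Hand press: flat steel plate 100 x 100 x 12 mm with a wooden handle block on its middle, 70 (along x) x 24 (along y) mm, from 12 to 67 mm above the underside; about 0.35 kg. Origin: centre of the underside; z up. Stands upright on its cork pad at the start.
- pad: Cork pad fixed on the bench, 140 x 140 x 5 mm. Origin: centre of its underside; its top is 5 mm above the bench.
- meter: Bystander: grey multimeter, 150 x 75 x 32 mm, lying on the bench beyond the fixture. Origin: centre of the underside.
- spool: Bystander: solder spool standing on the bench, 60 mm across, 50 mm high. Origin: centre of the underside.
- driver: Bystander: screwdriver with a black handle lying on the bench, about 200 mm long. Origin: on its underside.
Things that resemble listed ones, but are neither listed nor needed, are in the scene too. What is shaped like the board_in but blue or orange is not meant.

How it is judged:
On the way, in this order (a step that is already met when the one before it is completed fails the run):
1. the loose board lies flat in the free part of the carrier, nested with the other board, and is let go (x of board_loose in the frame of carrier between -0.006 and 0.006 m and y of board_loose in the frame of carrier between 0.027 and 0.039 m and z of board_loose in the frame of carrier between -0.003 and 0.003 m and angle between the x axis of each of board_loose, board_in and the x axis of carrier, either way round below 0.08 rad and angle between the z axis of each of board_loose, board_in and the z axis of carrier, either way round below 0.04 rad and x of board_in in the frame of carrier between -0.006 and 0.006 m and y of board_in in the frame of carrier between -0.039 and -0.027 m and z of board_in in the frame of carrier between -0.003 and 0.003 m and contact force between the fingers and board_loose below 0.3 N), for 0.2 s.
2. the hand press, bearing on both boards, holds the carrier bottomed out and level (x of board_loose in the frame of carrier between -0.006 and 0.006 m and y of board_loose in the frame of carrier between 0.027 and 0.039 m and z of board_loose in the frame of carrier between -0.003 and 0.003 m and angle between the x axis of each of board_loose, board_in and the x axis of carrier, either way round below 0.08 rad and angle between the z axis of each of board_loose, board_in and the z axis of carrier, either way round below 0.04 rad and x of board_in in the frame of carrier between -0.006 and 0.006 m and y of board_in in the frame of carrier between -0.039 and -0.027 m and z of board_in in the frame of carrier between -0.003 and 0.003 m and value of joint lift above 0.0125 m and angle between carrier's own z axis and vertical below 0.03 rad and contact force between press and board_loose above 1 N and contact force between press and board_in above 1 N), for 0.5 s.
At the end, for the whole second after the job is handed in: Both boards lie flat in the carrier, each within 6 mm and about 4.5 degrees of its place; the carrier has sprung back up (within 3 mm); the hand press stands upright on its cork pad, its centre within 30 mm of the pad's; all at rest (x of board_loose in the frame of carrier between -0.006 and 0.006 m and y of board_loose in the frame of carrier between 0.027 and 0.039 m and z of board_loose in the frame of carrier between -0.003 and 0.003 m and angle between the x axis of each of board_loose, board_in and the x axis of carrier, either way round below 0.08 rad and angle between the z axis of each of board_loose, board_in and the z axis of carrier, either way round below 0.04 rad and x of board_in in the frame of carrier between -0.006 and 0.006 m and y of board_in in the frame of carrier between -0.039 and -0.027 m and z of board_in in the frame of carrier between -0.003 and 0.003 m and value of joint lift below 0.003 m and horizontal distance between press and pad below 0.03 m and z of press in the frame of pad between 0.003 and 0.008 m and angle between press's own z axis and vertical below 0.05 rad and linear speed of each of press, board_loose below 0.02 m/s); the robot touches nothing.
It fails at once if the multimeter is shoved more than 30 mm (distance of meter from where it was at the start of the episode above 0.03 m).
It fails at once if the solder spool is shoved more than 30 mm (distance of spool from where it was at the start of the episode above 0.03 m).
It fails at once if the screwdriver is shoved more than 30 mm (distance of driver from where it was at the start of the episode above 0.03 m).
It also fails if it takes over 67 s, if anything falls off the work surface, if the arm or the gripper's body presses on something with over 40 N, if the wrist force passes 120 N, or if a joint passes its speed limit or range.

## Working session

There is one attempt and no reset: what is moved stays moved. The work goes in short steps, Python scripts to look and compute and a tool call to move; the robot and the scene stay as the last step left them, time stands still between calls to the robot, and variables do not carry over. Pictures are saved under pics/ and viewed, and the job is handed in when it is done.

Besides the shell and the picture viewer there is one more tool, called after "Call:" in YAML: its name, and indented under it one key for each argument. drive_tool: Moves the arm, as the interface text tells. Scaled input: -1 to 1 covers 200 mm each way for a shift and 1.5 rad each way for a turn. Its arguments: {"type":"object","properties":{"commands":{"type":"array"}},"required":["commands"]}

```bash
mkdir -p pics
cat > h.py <<'E'
import numpy as np, cv2
from station import robot, viewer, job
def ray(cal,u,v,shape=(420,560)):
    f=shape[0]/2/np.tan(np.radians(cal["vertical_fov"])/2)
    d=np.array([[[u,v]]],float)
    K=np.array([[f,0,cal["cx"]],[0,f,cal["cy"]],[0,0,1]])
    p=cv2.undistortPoints(d,K,np.array([cal["k1"],0,0,0,0.]),None,None)[0,0]
    E=np.array(cal["extrinsics"]); 
    return E[:3,3],E[:3,:3]@np.array([p[0],-p[1],-1.])
def onz(cal,u,v,z):
    o,d=ray(cal,u,v); return o+d*(z-o[2])/d[2]
def proj(cal,P):
    f=210/np.tan(np.radians(cal["vertical_fov"])/2)
    E=np.array(cal["extrinsics"]); q=E[:3,:3].T@(np.array(P)-E[:3,3]); x,y=q[0]/-q[2],-q[1]/-q[2]
    s=1+cal["k1"]*(x*x+y*y); return cal["cx"]+f*x*s, cal["cy"]+f*y*s
E
python3 - <<'E'
from h import *
for n in("scene","top","wrist"):
    cv2.imwrite(f"pics/{n}0.png",viewer.read_camera(n)); c=viewer.get_calibration(n); print(n,c)
print(robot.state(), robot.nose_length)
E
```

```text
scene {'vertical_fov': 52.89013096231506, 'cx': 275.5262720381814, 'cy': 211.822414888796, 'k1': -0.12493918483155184, 'extrinsics': array([[-0.49771337, -0.46622193,  0.73138123,  1.19891408],
       [ 0.86732309, -0.26202634,  0.42319363,  0.36709658],
       [-0.005661  ,  0.84497296,  0.53477907,  0.51680937],
       [ 0.        ,  0.        ,  0.        ,  1.        ]])}
top {'vertical_fov': 46.062795778657076, 'cx': 275.5584828265994, 'cy': 203.91926480579372, 'k1': -0.18458748521193757, 'extrinsics': array([[-0.01242217,  0.98929596, -0.14539322,  0.40599749],
       [-0.99938015, -0.01707339, -0.03078656, -0.00650122],
       [-0.03293938,  0.14492067,  0.98889484,  1.08327171],
       [ 0.        ,  0.        ,  0.        ,  1.        ]])}
wrist {'vertical_fov': 65.75910399752019, 'cx': 277.2131828190646, 'cy': 203.71104514221375, 'k1': 0.012145889605202284, 'extrinsics': array([[ 3.55100078e-01,  8.96832047e-01,  2.63810945e-01,
         2.88895044e-01],
       [-9.34827901e-01,  3.40924909e-01,  9.93327874e-02,
        -5.59221765e-01],
       [-8.54895190e-04, -2.81890912e-01,  9.59446081e-01,
         3.74198262e-01],
       [ 0.00000000e+00,  0.00000000e+00,  0.00000000e+00,
         1.00000000e+00]])}
{'time': 0.15, 'joint_positions': array([ 1.13778811,  0.52188984, -0.03630106,  1.59985173,  0.02121161,
        1.02108109, -0.11282337]), 'joint_vel': array([-0.00046974, -0.00039869,  0.00110047, -0.00063815,  0.00171097,
        0.00138122, -0.00093564]), 'effort': array([ 2.52662343e-03, -9.27393937e+01,  1.98081404e+00, -3.70060873e+01,
        1.79244747e-02,  6.47990440e-03, -1.22843162e-04]), 'tcp_pos': array([ 0.22174961, -0.58424126,  0.40425931]), 'tool_rot': array([-1.57163761e+00, -7.82512889e-05, -2.77883734e+00]), 'wrist_force': array([ 0.49859218, -0.80179197,  1.11718665]), 'moment': array([ 0.02412752, -0.02572713, -0.02387873]), 'width': 1.0014210426298513} 0.1734
```

View pics/top0.png

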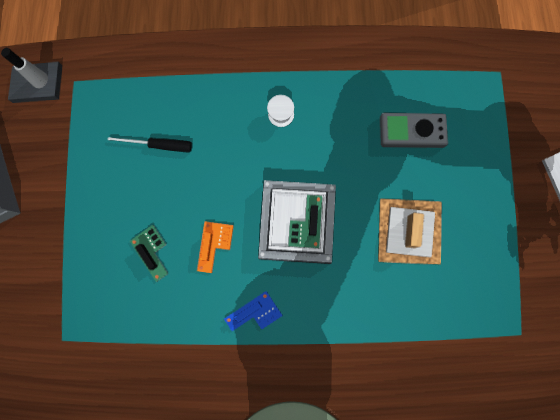

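View pics/scene0.png

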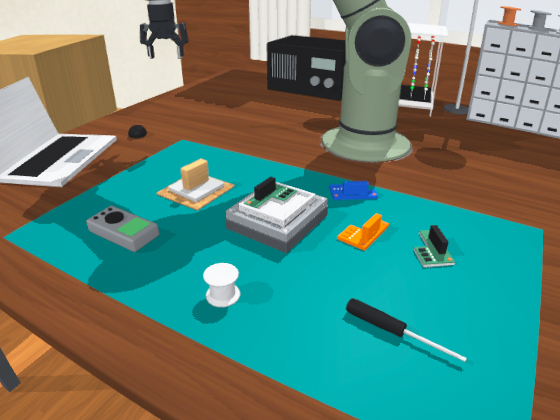

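View pics/wrist0.png

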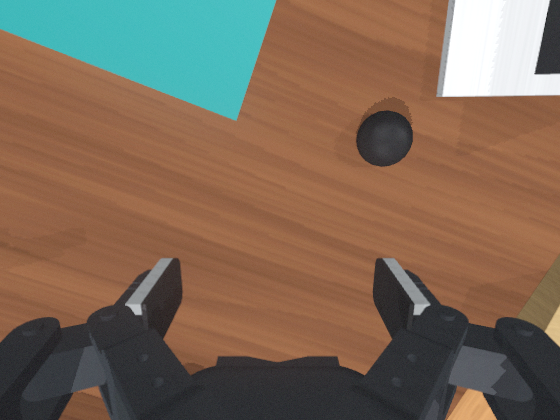

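Top view: loose board candidates are green (150,252), orange (213,246), blue (253,311) and the green one already in the carrier (308,220). By the description, the target is the green one at (150,252). Next I'll take a close crop and measure.

Run:
```python
from h import *
im=cv2.imread("pics/top0.png"); c=viewer.get_calibration("top")
a=cv2.resize(im[215:290,120:180],None,fx=6,fy=6,interpolation=cv2.INTER_CUBIC)
b=cv2.resize(im[175:270,255:340],None,fx=6,fy=6,interpolation=cv2.INTER_CUBIC)
H=max(a.shape[0],b.shape[0]); o=np.zeros((H,a.shape[1]+b.shape[1],3),np.uint8); o[:a.shape[0],:a.shape[1]]=a;o[:b.shape[0],a.shape[1]:]=b
o=cv2.resize(o,None,fx=.9,fy=.9);print(o.shape)
cv2.imwrite("pics/crop0.png",o)
for n,p,z in [("loose",(147,256),.038),("fixture",(298,221),.05),("handle",(415,229),.072),("pad",(410,231),.005),("meter",(414,129),.03),("spool",(281,111),.05),("driver",(150,144),.01),("orange",(213,246),.02),("blue",(253,311),.02)]: print(n,onz(c,*p,z).round(3))
```

```text
(513, 783, 3)
loose [0.451 0.305 0.038]
fixture [ 0.521 -0.021  0.05 ]
handle [ 0.497 -0.263  0.072]
pad [ 0.499 -0.268  0.005]
meter [ 0.724 -0.284  0.03 ]
spool [0.763 0.011 0.05 ]
driver [0.708 0.313 0.01 ]
orange [0.472 0.163 0.02 ]
blue [0.332 0.078 0.02 ]
```

View pics/crop0.png

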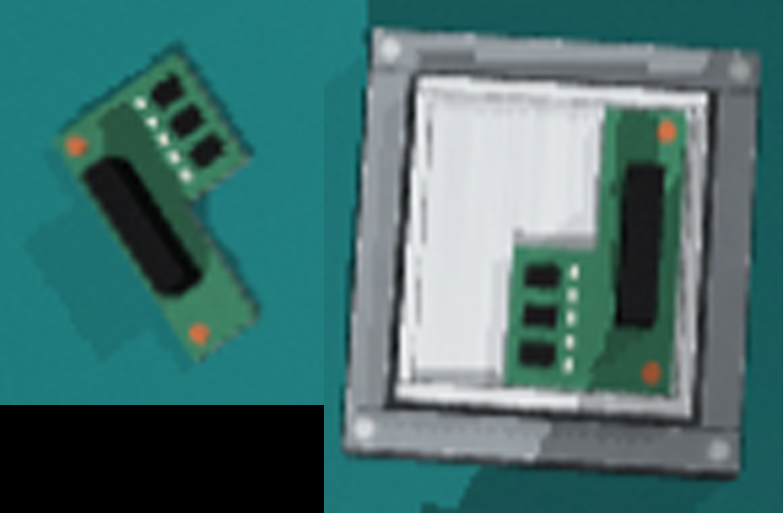

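The crop confirms the choice: a green board with a black block, foot toward the upper right, lying on the mat. The carrier is free on its left (+y). I'll go past the press and the carrier and look at both with the wrist camera.

```bash
cat >> h.py <<'E'
from scipy.spatial.transform import Rotation as Ro
def plan(goal,yaw,g,step=0.045,pos=None,yaw0=None,nmin=1,level=True):
    s=robot.state(); R0=Ro.from_euler("xyz",s["tool_rot"]); 
    p=np.array(s["tcp_pos"]) if pos is None else np.array(pos)
    if yaw0 is not None: R0=Ro.from_euler("xyz",[-np.pi/2,0,yaw0])
    R1=Ro.from_euler("xyz",[-np.pi/2,0,yaw]); rv=(R0.inv()*R1).as_rotvec()
    n=max(nmin,int(np.ceil(np.linalg.norm(np.array(goal)-p)/step)),int(np.ceil(np.linalg.norm(rv)/0.14)))
    rows=[];R=R0;dp=(np.array(goal)-p)/n
    for i in range(n):
        t=R.inv().apply(dp)/.2; r=rv/n/1.5
        row=[*np.round(t,3),*np.round(r,3),g]; rows.append([float(x)+0. for x in row]); R=R*Ro.from_rotvec(rv/n)
    for k in range(0,n,8): print(n,"rows:",sum(rows[k:k+8],[]))
E
python3 -c "
from h import *
plan([.49,-.26,.40],np.pi,0)"
```

```text
10 rows: [-0.183, 0.002, -0.104, 0.0, 0.024, 0.0, 0.0, -0.179, 0.002, -0.111, 0.0, 0.024, 0.0, 0.0, -0.175, 0.002, -0.117, 0.0, 0.024, 0.0, 0.0, -0.171, 0.002, -0.123, 0.0, 0.024, 0.0, 0.0, -0.166, 0.002, -0.129, 0.0, 0.024, 0.0, 0.0, -0.161, 0.002, -0.135, 0.0, 0.024, 0.0, 0.0, -0.156, 0.002, -0.141, 0.0, 0.024, 0.0, 0.0, -0.151, 0.002, -0.147, 0.0, 0.024, 0.0, 0.0]
10 rows: [-0.146, 0.002, -0.152, 0.0, 0.024, 0.0, 0.0, -0.14, 0.002, -0.157, 0.0, 0.024, 0.0, 0.0]
```

Call:
drive_tool:
  commands: [-0.18, 0, -0.1, 0, 0.024, 0, 0, -0.18, 0, -0.11, 0, 0.024, 0, 0, -0.175, 0, -0.12, 0, 0.024, 0, 0, -0.17, 0, -0.12, 0, 0.024, 0, 0, -0.165, 0, -0.13, 0, 0.024, 0, 0, -0.16, 0, -0.135, 0, 0.024, 0, 0, -0.155, 0, -0.14, 0, 0.024, 0, 0, -0.15, 0, -0.15, 0, 0.024, 0, 0]

```text
time: 0.95
tcp_pos: [0.4359, -0.324, 0.4047]
tool_rot: [-1.571, -0.0, -3.068]
wrist_force: [0.6, -1.1, -0.3]
width: 0.995
```

Call:
drive_tool:
  commands: [-0.15, 0, -0.15, 0, 0.024, 0, 0, -0.14, 0, -0.16, 0, 0.024, 0, 0, 0, 0, 0, 0, 0, 0, 0, 0, 0, 0, 0, 0, 0, 0]

```text
time: 1.35
tcp_pos: [0.4898, -0.2595, 0.4045]
tool_rot: [-1.571, -0.0, -3.137]
wrist_force: [0.1, 0.0, 0.2]
width: 1.002
```

```bash
cat > snap.py <<'E'
from h import *; import sys,json
n,name=sys.argv[1:3]
s=robot.state();c=viewer.get_calibration(n);im=viewer.read_camera(n)
cv2.imwrite(f"pics/{name}.png",im)
json.dump({k:(v.tolist() if hasattr(v,"tolist") else v) for k,v in c.items()},open(f"pics/{name}.json","w"))
print(s["time"],s["tcp_pos"].round(4),s["tool_rot"].round(4),s["wrist_force"].round(2),round(s["width"],3),s["joint_positions"].round(2))
E
python3 snap.py wrist wpress
python3 -c "
from h import *
plan([.521,-.02,.40],np.pi,0)"
```

```text
1.35 [ 0.4898 -0.2595  0.4045] [-1.5709e+00 -5.0000e-04 -3.1367e+00] [0.08 0.01 0.2 ] 1.002 [ 0.42  0.41 -0.06  1.79  0.03  0.95 -1.21]
6 rows: [-0.027, 0.004, -0.2, 0.0, 0.0, 0.0, 0.0, -0.027, 0.004, -0.2, 0.0, 0.0, 0.0, 0.0, -0.027, 0.004, -0.2, 0.0, 0.0, 0.0, 0.0, -0.027, 0.004, -0.2, 0.0, 0.0, 0.0, 0.0, -0.027, 0.004, -0.2, 0.0, 0.0, 0.0, 0.0, -0.027, 0.004, -0.2, 0.0, 0.0, 0.0, 0.0]
```

View pics/wpress.png

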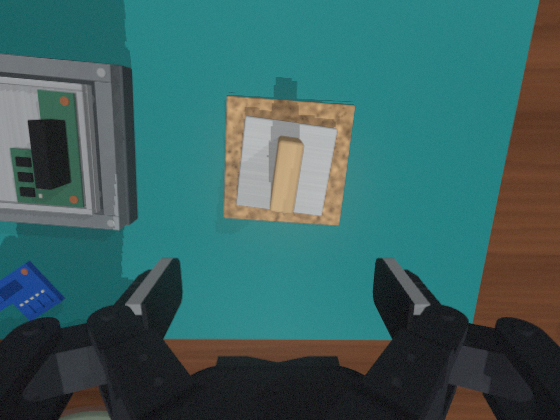

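Wrist view over the press: the plate has corners at about (246,117), (337,127), (323,215) and (237,208), with the handle at its middle (288,150). Next, over the carrier.

Call:
drive_tool:
  commands: [-0.027, 0, -0.2, 0, 0, 0, 0, -0.027, 0, -0.2, 0, 0, 0, 0, -0.027, 0, -0.2, 0, 0, 0, 0, -0.027, 0, -0.2, 0, 0, 0, 0, -0.027, 0, -0.2, 0, 0, 0, 0, -0.027, 0, -0.2, 0, 0, 0, 0, 0, 0, 0, 0, 0, 0, 0, 0, 0, 0, 0, 0, 0, 0]

```text
time: 2.2
tcp_pos: [0.5211, -0.0208, 0.4047]
tool_rot: [-1.57, -0.0, -3.139]
wrist_force: [0.3, -1.5, 0.3]
width: 0.999
```

```bash
python3 snap.py wrist wcar
python3 -c "
from h import *
plan([.455,.305,.36],np.radians(-147),0)
im=cv2.imread('pics/wcar.png');cv2.imwrite('pics/wcarz.png',cv2.resize(im[40:270,150:420],None,fx=2.6,fy=2.6,interpolation=cv2.INTER_CUBIC))"
```

```text
2.2 [ 0.5211 -0.0208  0.4047] [-1.5704e+00 -1.0000e-04 -3.1389e+00] [ 0.31 -1.51  0.31] 0.999 [ 0.03  0.36 -0.14  1.87  0.06  0.92 -1.7 ]
8 rows: [0.041, 0.028, -0.204, 0.0, -0.048, 0.0, 0.0, 0.026, 0.028, -0.207, 0.0, -0.048, 0.0, 0.0, 0.011, 0.028, -0.208, 0.0, -0.048, 0.0, 0.0, -0.004, 0.028, -0.208, 0.0, -0.048, 0.0, 0.0, -0.019, 0.028, -0.207, 0.0, -0.048, 0.0, 0.0, -0.033, 0.028, -0.206, 0.0, -0.048, 0.0, 0.0, -0.048, 0.028, -0.203, 0.0, -0.048, 0.0, 0.0, -0.062, 0.028, -0.199, 0.0, -0.048, 0.0, 0.0]
```

View pics/wcarz.png

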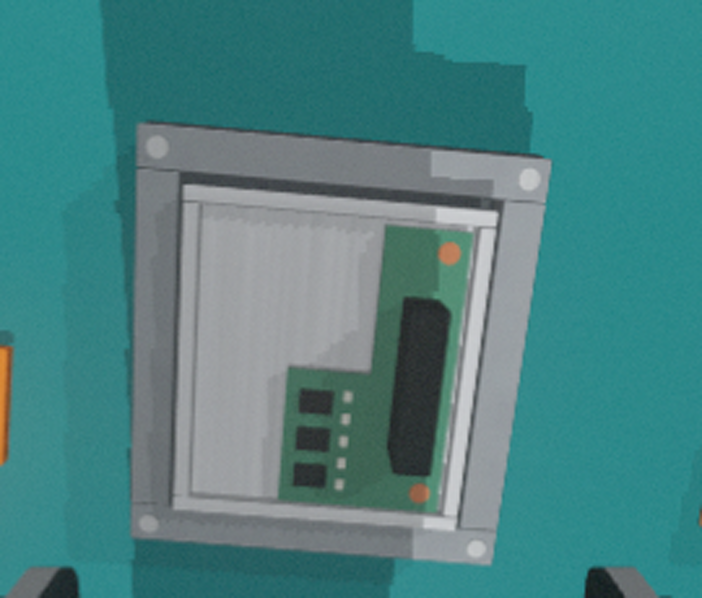

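Carrier close-up (zoom 2.6): frame corner discs at (157,147), (530,180), (476,548) and (148,523), rim corners at about (184,185), (498,212), (457,530) and (173,508). The free part is to the left, as expected.

Run:
```python
from h import *; import json
def fit(name,px,z,s=1,o=(0,0)):
    c=json.load(open(f"pics/{name}.json")); P=np.array([onz(c,(u)/s+o[0],v/s+o[1],z)[:2] for u,v in px])
    ctr=P.mean(0); L=[np.linalg.norm(P[i]-P[(i+1)%4])*1e3 for i in range(4)]
    a=[np.degrees(np.arctan2(*(P[i]-P[(i+1)%4])[::-1])) for i in range(4)]
    print(name,ctr.round(4),np.round(L,1),np.round(a,1))
fit("wcar",[(157,147),(530,180),(476,548),(148,523)],.045,2.6,(150,40))
fit("wcar",[(184,185),(498,212),(457,530),(173,508)],.059,2.6,(150,40))
fit("wcar",[(404,298),(449,313),(431,476),(390,458)],.089,2.6,(150,40))
fit("wpress",[(246,117),(337,127),(323,215),(237,208)],.017)
fit("wpress",[(228,96),(354,103),(340,224),(224,217)],.005)
fit("wpress",[(279,138),(302,139),(296,214),(272,210)],.072)
```

```text
wcar [ 0.5226 -0.0201] [139.3 150.5 139.  150.7] [ 85.3  -4.7 -94.6 175.4]
wcar [ 0.5232 -0.0203] [113.6 124.9 114.6 124.9] [ 85.4  -4.2 -94.6 175.3]
wcar [ 0.5225 -0.0518] [16.2 58.8 16.3 57. ] [  71.9   -3.9 -114.5  176.6]
wpress [ 0.4972 -0.2693] [ 97.7  99.9  99.7 102. ] [ 84.2  -6.  -94.6 172.9]
wpress [ 0.5012 -0.2704] [136.5 139.5 139.9 138.1] [ 87.3  -2.8 -93.4 175.8]
wpress [ 0.4996 -0.2693] [21.1 72.4 23.8 69.4] [ 87.8  -3.1 -99.6 174.7]
```

Call:
drive_tool:
  commands: [0.04, 0.028, -0.204, 0, -0.048, 0, 0, 0.026, 0.028, -0.206, 0, -0.048, 0, 0, 0.01, 0.028, -0.208, 0, -0.048, 0, 0, -0.004, 0.028, -0.208, 0, -0.048, 0, 0, -0.02, 0.028, -0.207, 0, -0.048, 0, 0, -0.033, 0.028, -0.206, 0, -0.048, 0, 0, -0.048, 0.028, -0.203, 0, -0.048, 0, 0, -0.06, 0.028, -0.2, 0, -0.048, 0, 0]

```text
time: 3.05
tcp_pos: [0.4554, 0.306, 0.3597]
tool_rot: [-1.57, 0.0, -2.563]
wrist_force: [1.4, -0.2, -0.1]
width: 1.002
```

Call:
drive_tool:
  commands: [0, 0, 0, 0, 0, 0, 0]

```text
time: 3.15
tcp_pos: [0.4537, 0.3095, 0.3593]
tool_rot: [-1.573, -0.0, -2.557]
wrist_force: [-0.6, 0.1, 0.8]
width: 1.004
```

```bash
python3 snap.py wrist wl
python3 -c "
from h import *
im=cv2.imread('pics/wl.png');cv2.imwrite('pics/wlz.png',cv2.resize(im[40:270,150:420],None,fx=2.6,fy=2.6,interpolation=cv2.INTER_CUBIC))"
```

```text
3.15 [0.4537 0.3095 0.3593] [-1.5728e+00 -1.0000e-04 -2.5566e+00] [-0.64  0.15  0.8 ] 1.004 [-0.45  0.47 -0.35  1.83  0.2   0.87 -1.88]
```

View pics/wlz.png

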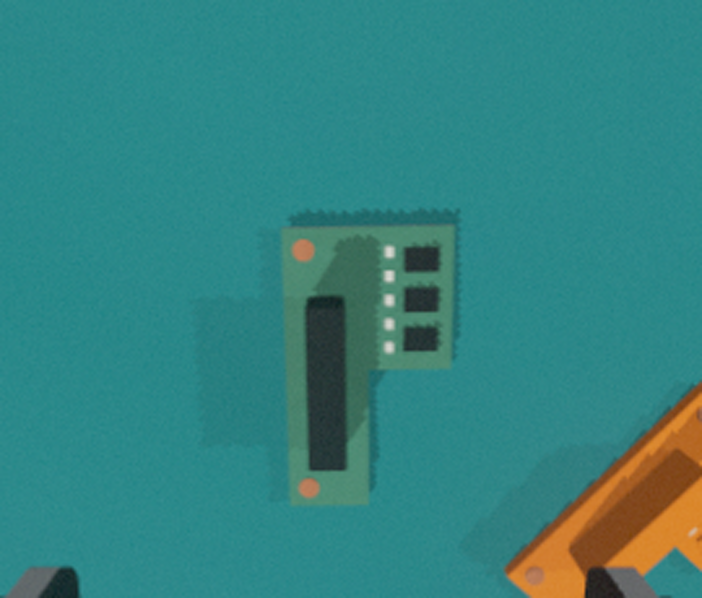

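Run:
```python
from h import *; import json
c=json.load(open("pics/wl.json"))
W=lambda u,v,z: onz(c,u/2.6+150,v/2.6+40,z)[:2]
B=np.array([W(*p,.038) for p in [(307,308),(345,307),(347,470),(308,470)]]); print(B.mean(0),[np.linalg.norm(B[i]-B[(i+1)%4]).round(4) for i in range(4)])
tl,fr,fb,br,bl=[W(*p,.008) for p in [(283,228),(455,225),(452,368),(368,503),(290,505)]]
d=tl-bl; print("yaw",np.degrees(np.arctan2(d[1],d[0])),np.linalg.norm(d)); e=tl-fr; print(np.degrees(np.arctan2(e[1],e[0]))-90,np.linalg.norm(e)); d2=B[0]-B[3]; print(np.degrees(np.arctan2(d2[1],d2[0])));d2=B[1]-B[2]; print(np.degrees(np.arctan2(d2[1],d2[0])))
y=np.arctan2(d[1],d[0]); x=np.array([np.cos(y),np.sin(y)]); yy=np.array([-x[1],x[0]])
print("origin from spine",(tl+bl)/2-16e-3*yy)
```

```text
[0.45183952 0.31020599] [np.float64(0.0131), np.float64(0.0595), np.float64(0.0142), np.float64(0.0592)]
yaw 34.09819703175453 0.11005610224286413
34.49648577437485 0.06367731812660113
33.42875265180828
34.507190043577346
origin from spine [0.45181817 0.30995235]
```

Wrist view: the loose board's block top is at about (327,390) in the zoom, the foot is to the upper right, and nothing lies within finger reach. The two estimates agree: origin (0.4518, 0.310), yaw 34.2°.

```bash
python3 -c "
from h import *
plan([.4518,.3101,.186],np.radians(-145.8),0.3,step=.035)"
```

```text
5 rows: [0.001, 0.173, -0.004, 0.0, -0.002, 0.0, 0.3, 0.001, 0.173, -0.004, 0.0, -0.002, 0.0, 0.3, 0.001, 0.173, -0.004, 0.0, -0.002, 0.0, 0.3, 0.001, 0.173, -0.004, 0.0, -0.002, 0.0, 0.3, 0.001, 0.173, -0.004, 0.0, -0.002, 0.0, 0.3]
```

Call:
drive_tool:
  commands: [0, 0.17, 0, 0, -0.002, 0, 0.3, 0, 0.17, 0, 0, -0.002, 0, 0.3, 0, 0.17, 0, 0, -0.002, 0, 0.3, 0, 0.17, 0, 0, -0.002, 0, 0.3, 0, 0, 0, 0, 0, 0, 0.3, 0, 0, 0, 0, 0, 0, 0.3]

```text
time: 3.8
tcp_pos: [0.4556, 0.3051, 0.2245]
tool_rot: [-1.57, -0.001, -2.553]
wrist_force: [0.8, 1.1, 0.9]
width: 0.699
```

```bash
python3 snap.py wrist wl2;python3 -c "
from h import *
plan([.4518,.3101,.186],np.radians(-145.8),0.3,step=.03)"
```

```text
3.8 [0.4556 0.3051 0.2245] [-1.5701e+00 -6.0000e-04 -2.5531e+00] [0.84 1.08 0.9 ] 0.699 [-0.5   0.67 -0.28  1.92  0.31  0.59 -1.96]
2 rows: [0.002, 0.098, -0.015, 0.0, -0.003, 0.0, 0.3, 0.002, 0.098, -0.015, 0.0, -0.003, 0.0, 0.3]
```

View pics/wl2.png

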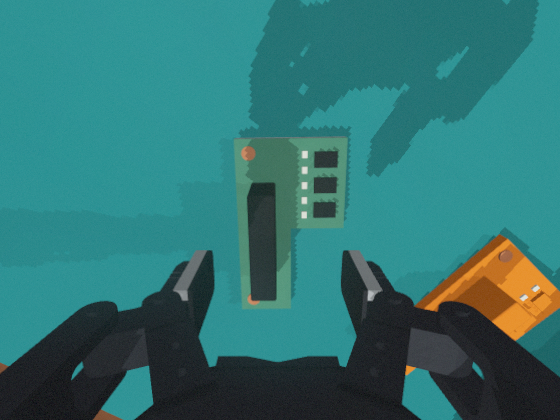

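Run:
```python
from h import *; import json
c=json.load(open("pics/wl2.json"))
W=lambda u,v,z: onz(c,u,v,z)[:2]
im=cv2.imread('pics/wl2.png');cv2.imwrite('pics/wl2z.png',cv2.resize(im[120:320,220:360],None,fx=3.5,fy=3.5,interpolation=cv2.INTER_CUBIC))
tl,br,bl=[W(*p,.008) for p in [(235,139.5),(291,307.5),(242,308)]]
d=tl-bl;y=np.arctan2(d[1],d[0]); x=np.array([np.cos(y),np.sin(y)]); yy=np.array([-x[1],x[0]])
print(np.degrees(y),np.linalg.norm(d),"origin from spine",(tl+bl)/2-16e-3*yy)
```

```text
34.05465632358828 0.10951547536740336 origin from spine [0.45160186 0.31077267]
```

View pics/wl2z.png

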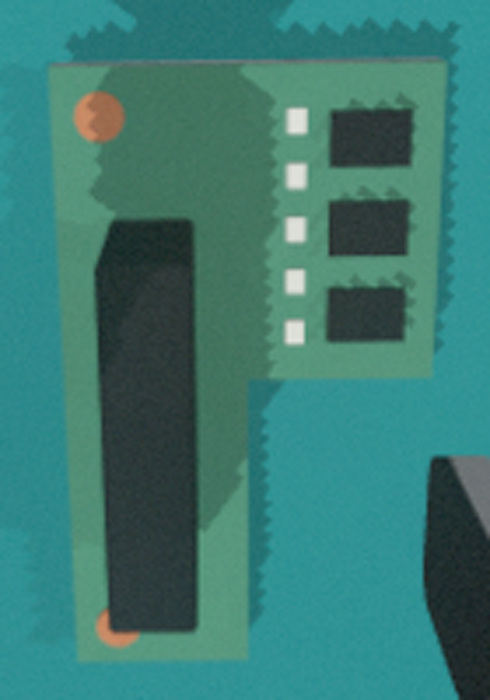

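Close view confirms the board at (0.4517, 0.3105), yaw 34.1°, between the fingers. Going down and gripping.

Call:
drive_tool:
  commands: [0, 0, -0.033, 0, -0.004, 0, 0.3, 0, 0.1, 0, 0, 0, 0, 0.3, 0, 0.093, 0, 0, 0, 0, 0.3, 0, 0, 0, 0, 0, 0, 0.6, 0, 0, 0, 0, 0, 0, 1, 0, 0, 0, 0, 0, 0, 1, 0, 0, 0, 0, 0, 0, 1, 0, 0, 0, 0, 0, 0, 1]

```text
time: 4.65
tcp_pos: [0.4514, 0.3122, 0.1868]
tool_rot: [-1.571, 0.002, -2.545]
wrist_force: [-2.4, -0.7, 9.4]
width: 0.154
```

```bash
python3 snap.py wrist wl3
```

```text
4.65 [0.4514 0.3122 0.1868] [-1.5709e+00  2.0000e-03 -2.5449e+00] [-2.35 -0.74  9.35] 0.154 [-0.53  0.74 -0.25  1.93  0.34  0.52 -1.99]
```

View pics/wl3.png

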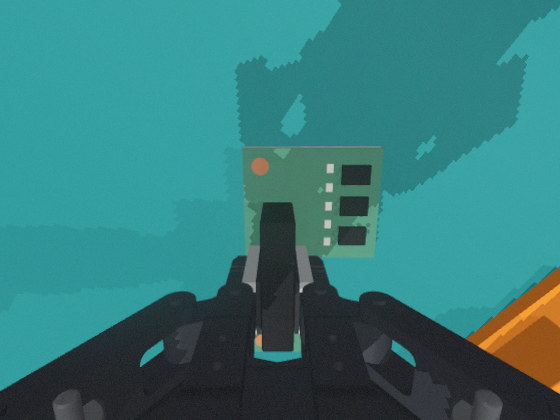

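Gripped (width 0.154, about 13 mm). Lift, then look.

Call:
drive_tool:
  commands: [0, -0.1, 0, 0, 0, 0, 1, 0, -0.2, 0, 0, 0, 0, 1, 0, -0.2, 0, 0, 0, 0, 1, 0, -0.1, 0, 0, 0, 0, 1, 0, 0, 0, 0, 0, 0, 1, 0, 0, 0, 0, 0, 0, 1]

```text
time: 5.3
tcp_pos: [0.4511, 0.3117, 0.3059]
tool_rot: [-1.571, 0.001, -2.545]
wrist_force: [-0.5, -0.4, -1.3]
width: 0.15
```

```bash
python3 snap.py wrist wl4; python3 snap.py scene s4; python3 -c "
from h import *
plan([.5255,.0127,.306],np.radians(-184.6),1,step=.03)"
```

```text
5.3 [0.4511 0.3117 0.3059] [-1.5706e+00  1.1000e-03 -2.5451e+00] [-0.54 -0.37 -1.28] 0.15 [-0.47  0.55 -0.33  1.88  0.25  0.75 -1.91]
5.35 [0.451  0.3116 0.3051] [-1.5707e+00 -3.0000e-04 -2.5450e+00] [-0.1   0.56 -0.87] 0.15 [-0.47  0.55 -0.33  1.88  0.25  0.75 -1.91]
11 rows: [0.048, -0.001, 0.131, 0.0, 0.041, 0.0, 1.0, 0.04, -0.001, 0.134, 0.0, 0.041, 0.0, 1.0, 0.032, -0.001, 0.136, 0.0, 0.041, 0.0, 1.0, 0.023, -0.001, 0.138, 0.0, 0.041, 0.0, 1.0, 0.015, -0.001, 0.139, 0.0, 0.041, 0.0, 1.0, 0.006, -0.001, 0.14, 0.0, 0.041, 0.0, 1.0, -0.002, -0.001, 0.14, 0.0, 0.041, 0.0, 1.0, -0.011, -0.001, 0.14, 0.0, 0.041, 0.0, 1.0]
11 rows: [-0.02, -0.001, 0.139, 0.0, 0.041, 0.0, 1.0, -0.028, -0.001, 0.137, 0.0, 0.041, 0.0, 1.0, -0.036, -0.001, 0.135, 0.0, 0.041, 0.0, 1.0]
```

View pics/wl4.png

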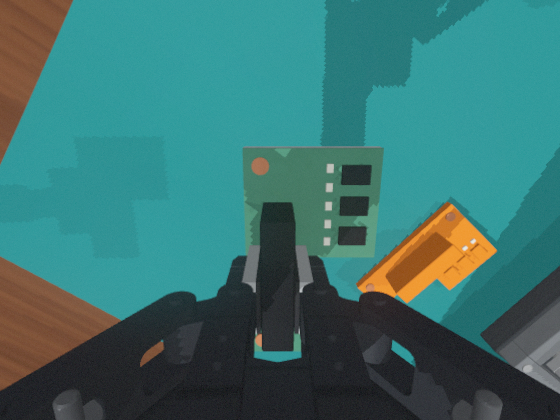

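View pics/s4.png

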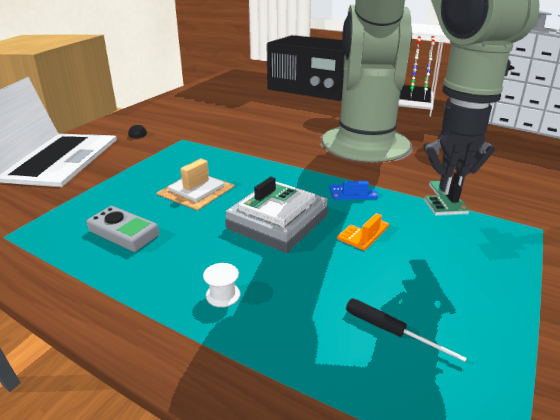

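The board hangs in the grip, level and unchanged. Front edge from (243,148) to (383,148). I'll work out its offset in the tool frame.

```bash
cat > off.py <<'E'
from h import *; import json
def off(name,tcp,rot,z,pts):
    c=json.load(open(f"pics/{name}.json"))
    tl,tr,fb=[onz(c,*p,z) for p in pts]
    R=Ro.from_euler("xyz",rot).inv()
    t=[R.apply(p-np.array(tcp))[[0,2]]*1e3 for p in (tl,tr,fb)]
    # tool x=-board x ; tool z = -board y (yaw+180): tool z axis=(-sin,cos)
    tl,tr,fb=t; print(np.round(t,1)); e=tr-tl; print("len",np.linalg.norm(e),"f",np.linalg.norm(fb-tr),"ang",np.degrees(np.arctan2(e[0],e[1])))
    print("origin: x",(tl[0]+tr[0])/2+55,"z",(tl[1]+tr[1])/2-16)
off("wl3",[.4514,.3122,.1868],[-1.5709,.002,-2.5449],.008,[(244,147),(382,147),(375,257)])
off("wl4",[.4511,.3117,.3059],[-1.5706,.0011,-2.5451],.127,[(243,148.5),(383,148.5),(375,257)])
E
python3 off.py; python3 -c "
from h import *
im=cv2.imread('pics/wl4.png');cv2.imwrite('pics/wl4z.png',cv2.resize(im[130:360,220:400],None,fx=2.6,fy=2.6,interpolation=cv2.INTER_CUBIC))"
```

```text
[[-54.6 -14.6]
 [-54.6  48. ]
 [ -0.1  49.4]]
len 62.58673504647356 f 54.58286116353853 ang 0.014527993023424867
origin: x 0.3641167929267084 z 0.692020886295321
[[-54.  -15.1]
 [-54.   48.5]
 [ -0.   49.4]]
len 63.602094703231934 f 53.940286986947264 ang 0.012702188835342682
origin: x 1.0310084408629479 z 0.6947717415137653
```

View pics/wl4z.png

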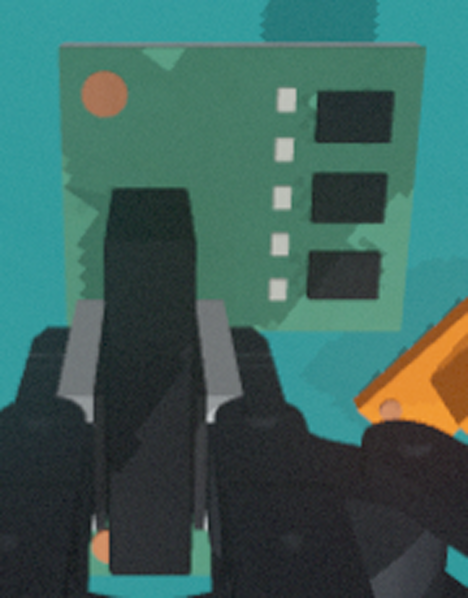

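Call:
drive_tool:
  commands: [0.048, 0, 0.13, 0, 0.041, 0, 1, 0.04, 0, 0.134, 0, 0.041, 0, 1, 0.032, 0, 0.136, 0, 0.041, 0, 1, 0.023, 0, 0.138, 0, 0.041, 0, 1, 0.015, 0, 0.139, 0, 0.041, 0, 1, 0.006, 0, 0.14, 0, 0.041, 0, 1, -0.002, 0, 0.14, 0, 0.041, 0, 1, -0.011, 0, 0.14, 0, 0.041, 0, 1]

```text
time: 6.2
tcp_pos: [0.5051, 0.0937, 0.3044]
tool_rot: [-1.571, -0.002, -3.039]
wrist_force: [-0.1, -0.8, -0.8]
width: 0.151
```

Call:
drive_tool:
  commands: [-0.02, 0, 0.139, 0, 0.041, 0, 1, -0.03, 0, 0.137, 0, 0.041, 0, 1, -0.036, 0, 0.135, 0, 0.041, 0, 1, 0, 0, 0, 0, 0, 0, 1, 0, 0, 0, 0, 0, 0, 1, 0, 0, 0, 0, 0, 0, 1]

```text
time: 6.8
tcp_pos: [0.5257, 0.0143, 0.3048]
tool_rot: [-1.571, -0.001, 3.064]
wrist_force: [0.5, 0.8, -1.2]
width: 0.148
```

```bash
python3 snap.py wrist wp1; python3 -c "
from h import *
plan([.5263,.0133,.262],np.radians(-184.6),1,step=.02)"
```

```text
6.8 [0.5257 0.0143 0.3048] [-1.5710e+00 -1.1000e-03  3.0637e+00] [ 0.46  0.77 -1.17] 0.148 [-0.03  0.51 -0.14  1.94  0.11  0.7  -1.89]
3 rows: [-0.001, 0.071, 0.002, 0.0, 0.001, 0.0, 1.0, -0.001, 0.071, 0.002, 0.0, 0.001, 0.0, 1.0, -0.001, 0.071, 0.002, 0.0, 0.001, 0.0, 1.0]
```

View pics/wp1.png

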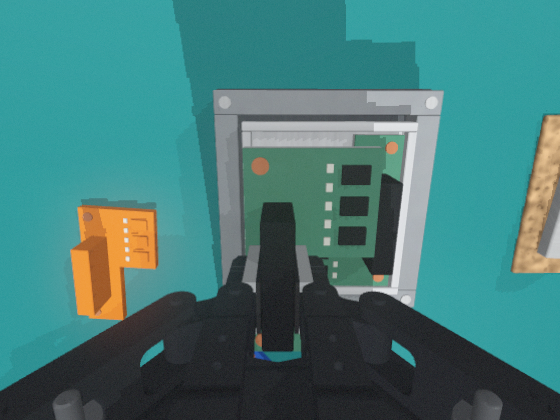

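The board hovers above the pocket with its edges parallel to the rim; frame discs at (224,102), (432,102) and (405,299). I'll go lower and check the alignment.

Call:
drive_tool:
  commands: [0, 0.07, 0.003, 0, 0.001, 0, 1, -0.002, 0.07, 0.003, 0, 0.001, 0, 1, -0.001, 0.07, 0, 0, 0.001, 0, 1, 0, 0, 0, 0, 0, 0, 1, 0, 0, 0, 0, 0, 0, 1]

```text
time: 7.35
tcp_pos: [0.5264, 0.0127, 0.2635]
tool_rot: [-1.571, -0.0, 3.059]
wrist_force: [-0.0, -0.8, -1.1]
width: 0.149
```

```bash
python3 snap.py wrist wp2; python3 -c "
from h import *
im=cv2.imread('pics/wp2.png');cv2.imwrite('pics/wp2z.png',cv2.resize(im[70:310,190:460],None,fx=2.6,fy=2.4,interpolation=cv2.INTER_CUBIC))"
```

```text
7.35 [0.5264 0.0127 0.2635] [-1.5709e+00 -5.0000e-04  3.0586e+00] [-0.05 -0.82 -1.13] 0.149 [-0.04  0.57 -0.13  1.97  0.12  0.61 -1.91]
```

View pics/wp2z.png

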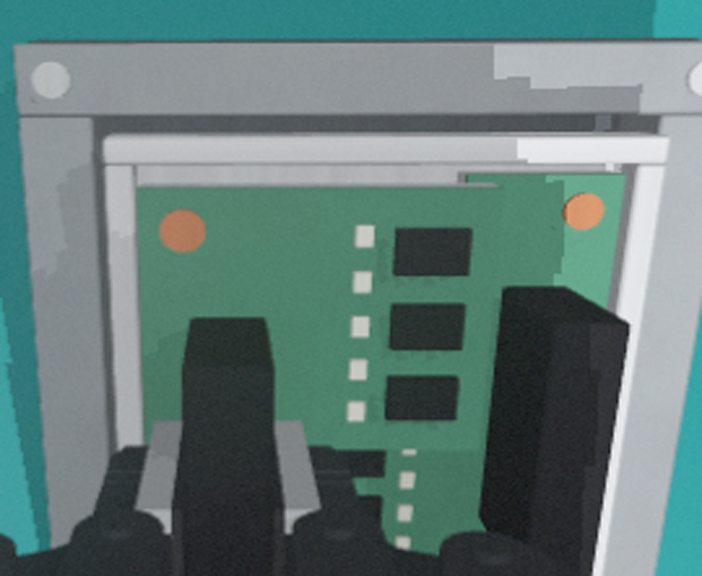

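Run:
```python
from h import *; import json
c=json.load(open("pics/wp2.json"))
Z=lambda u,v,z: onz(c,u/2.6+190,v/2.4+70,z)[:2]
tl=Z(136,186,.0847); tr=Z(499,187,.0847)
a=Z(104,137,.059); b=Z(668,139,.059)
print("rim len",np.linalg.norm(a-b)); e=a-b; yaw=np.arctan2(e[1],e[0])-np.pi/2; print("carrier yaw",np.degrees(yaw))
M=np.array([[np.cos(yaw),np.sin(yaw)],[-np.sin(yaw),np.cos(yaw)]])
print("tl-rim (want -8,-8)",M@(tl-a)*1e3,"tr-rimR (want -8, 41)",M@(tr-b)*1e3)
e=tl-tr; print("board len",np.linalg.norm(e),"yaw",np.degrees(np.arctan2(e[1],e[0]))-90)
print("carrier ctr est", (a+b)/2-63e-3*np.array([np.cos(yaw),np.sin(yaw)]))
for p in [(50,80),(706,80)]: print(Z(*p,.045))
```

```text
rim len 0.11318442836504182
carrier yaw -5.018693387895032
tl-rim (want -8,-8) [-7.56295691 -8.88280309] tr-rimR (want -8, 41) [-7.47521899 41.00245557]
board len 0.06329923051875895 yaw -4.939276722054018
carrier ctr est [ 0.52278344 -0.01911631]
[0.60352843 0.04363908]
[ 0.5918338  -0.09510786]
```

Aligned to within about 0.5 mm and 0.1°. Going down with a 0.5 mm trim.

Call:
drive_tool:
  commands: [0.002, 0.03, -0.002, 0, 0, 0, 1, 0, 0.04, 0, 0, 0, 0, 1, 0, 0.03, 0, 0, 0, 0, 1, 0, 0.015, 0, 0, 0, 0, 1, 0, 0, 0, 0, 0, 0, 1]

```text
time: 7.9
tcp_pos: [0.5259, 0.0125, 0.2397]
tool_rot: [-1.571, -0.001, 3.057]
wrist_force: [0.8, -0.6, -0.2]
width: 0.153
```

```bash
python3 snap.py wrist wp3
```

```text
7.9 [0.5259 0.0125 0.2397] [-1.5706e+00 -9.0000e-04  3.0573e+00] [ 0.79 -0.58 -0.24] 0.153 [-0.05  0.61 -0.12  1.98  0.13  0.56 -1.91]
```

View pics/wp3.png

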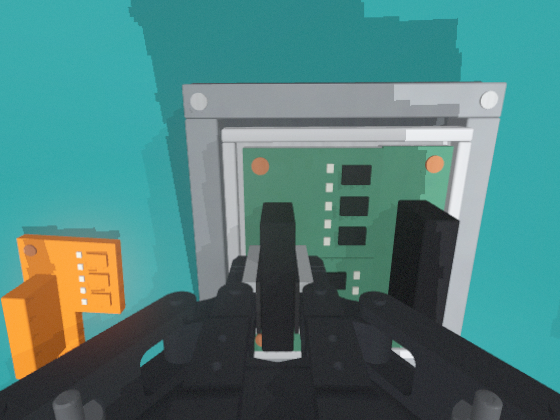

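The board is inside the rim, nested beside the other one. I'll lower the last 1.5 mm and open part way.

Call:
drive_tool:
  commands: [0, 0.008, 0, 0, 0, 0, 1, 0, 0, 0, 0, 0, 0, 1, 0, 0, 0, 0, 0, 0, 0.7, 0, 0, 0, 0, 0, 0, 0.55, 0, 0, 0, 0, 0, 0, 0.5, 0, 0, 0, 0, 0, 0, 0.5]

```text
time: 8.55
tcp_pos: [0.5261, 0.0125, 0.2388]
tool_rot: [-1.571, 0.0, 3.057]
wrist_force: [-0.7, -0.9, -0.4]
width: 0.501
```

```bash
python3 snap.py wrist wp4
```

```text
8.55 [0.5261 0.0125 0.2388] [-1.5708e+00  2.0000e-04  3.0573e+00] [-0.7  -0.85 -0.44] 0.501 [-0.05  0.61 -0.12  1.98  0.13  0.56 -1.92]
```

View pics/wp4.png

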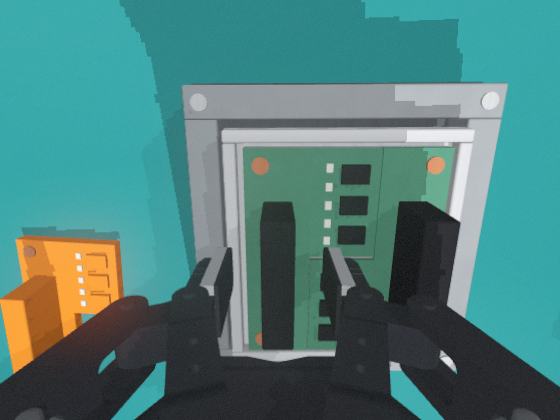

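Released and lying nested. Going straight up and checking from above.

Call:
drive_tool:
  commands: [0, -0.08, 0, 0, 0, 0, 0.5, 0, -0.15, 0, 0, 0, 0, 0.5, 0, -0.2, 0, 0, 0, 0, 0.5, 0, -0.2, 0, 0, 0, 0, 0.5, 0, -0.17, 0, 0, 0, 0, 0.5, 0, 0, 0.16, 0, 0, 0, 0, 0, 0, 0, 0, 0, 0, 0, 0, 0, 0, 0, 0, 0, 0]

```text
time: 9.4
tcp_pos: [0.5232, -0.0198, 0.3987]
tool_rot: [-1.571, -0.0, 3.056]
wrist_force: [-0.3, 0.3, -0.1]
width: 0.972
```

```bash
python3 snap.py wrist wp5; python3 -c "
from h import *
im=cv2.imread('pics/wp5.png');cv2.imwrite('pics/wp5z.png',cv2.resize(im[40:270,150:420],None,fx=2.6,fy=2.6,interpolation=cv2.INTER_CUBIC))
plan([.4985,-.2693,.36],np.radians(-184.6),0.3,step=.045)"
```

```text
9.4 [ 0.5232 -0.0198  0.3987] [-1.5707 -0.      3.056 ] [-0.35  0.27 -0.06] 0.972 [ 0.04  0.37 -0.15  1.87  0.07  0.91 -1.8 ]
6 rows: [0.003, 0.032, 0.209, 0.0, 0.0, 0.0, 0.3, 0.003, 0.032, 0.209, 0.0, 0.0, 0.0, 0.3, 0.003, 0.032, 0.209, 0.0, 0.0, 0.0, 0.3, 0.003, 0.032, 0.209, 0.0, 0.0, 0.0, 0.3, 0.004, 0.032, 0.209, 0.0, 0.0, 0.0, 0.3, 0.004, 0.032, 0.209, 0.0, 0.0, 0.0, 0.3]
```

View pics/wp5z.png

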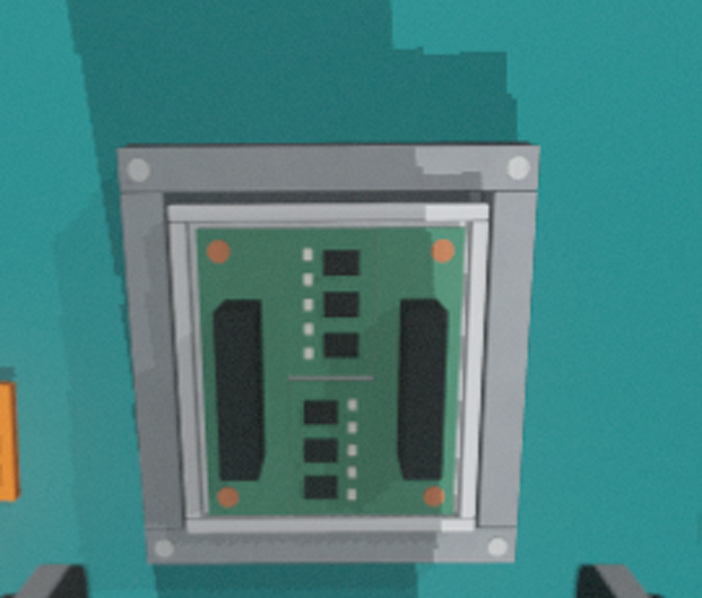

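Both boards lie flat and nested in the pocket: blocks at (240,390) and (423,390), with symmetric margins. Now the press.

Call:
drive_tool:
  commands: [0.003, 0.03, 0.209, 0, 0, 0, 0.3, 0.003, 0.03, 0.209, 0, 0, 0, 0.3, 0.003, 0.03, 0.209, 0, 0, 0, 0.3, 0.003, 0.03, 0.209, 0, 0, 0, 0.3, 0.004, 0.03, 0.209, 0, 0, 0, 0.3, 0.004, 0.03, 0.209, 0, 0, 0, 0.3, 0, 0, 0, 0, 0, 0, 0.3, 0, 0, 0, 0, 0, 0, 0.3]

```text
time: 10.25
tcp_pos: [0.4984, -0.2689, 0.3619]
tool_rot: [-1.572, -0.001, 3.057]
wrist_force: [1.1, 0.8, 0.1]
width: 0.699
```

```bash
python3 snap.py wrist wh1; python3 -c "
from h import *
im=cv2.imread('pics/wh1.png');cv2.imwrite('pics/wh1z.png',cv2.resize(im[60:280,180:400],None,fx=2.7,fy=2.7,interpolation=cv2.INTER_CUBIC))
import json
c=json.load(open('pics/wp5.json'))
P=np.array([onz(c,u/2.6+150,v/2.6+40,.045)[:2] for u,v in [(139,170),(518,168),(498,547),(165,548)]]);print(P.mean(0),[np.degrees(np.arctan2(*(P[i]-P[(i+1)%4])[::-1])).round(1) for i in range(4)])
P=np.array([onz(c,u/2.6+150,v/2.6+40,.059)[:2] for u,v in [(168,206),(489,206),(474,530),(188,531)]]);print(P.mean(0),[np.degrees(np.arctan2(*(P[i]-P[(i+1)%4])[::-1])).round(1) for i in range(4)])
"
```

```text
10.25 [ 0.4984 -0.2689  0.3619] [-1.5716e+00 -1.1000e-03  3.0566e+00] [1.13 0.83 0.12] 0.699 [ 0.45  0.48 -0.08  1.8   0.05  0.87 -1.31]
[ 0.52249933 -0.01992064] [np.float64(85.4), np.float64(-4.4), np.float64(-94.7), np.float64(175.5)]
[ 0.52304897 -0.01988601] [np.float64(85.1), np.float64(-4.6), np.float64(-94.7), np.float64(175.6)]
```

View pics/wh1z.png

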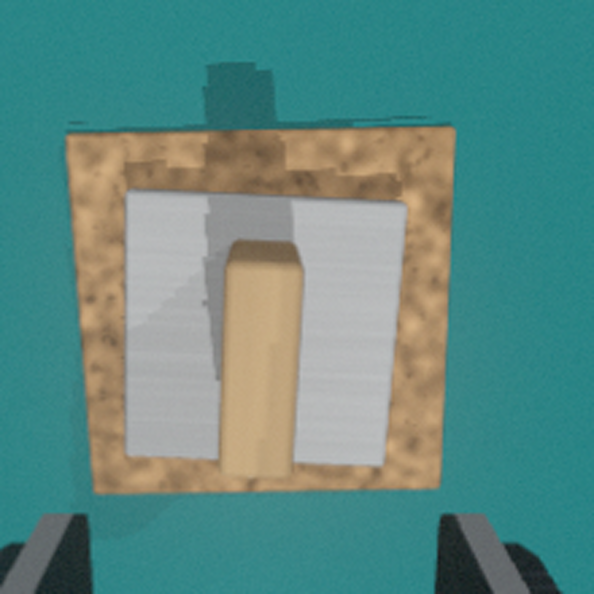

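Press view: plate corners at (126,190), (407,203), (383,466) and (126,457) in the zoom; handle top at (226,264) to (294,475).

```bash
python3 -c "
from h import *
import json
c=json.load(open('pics/wh1.json'))
def f(px,z):
  P=np.array([onz(c,u/2.7+180,v/2.7+60,z)[:2] for u,v in px]);print(P.mean(0),[np.degrees(np.arctan2(*(P[i]-P[(i+1)%4])[::-1])).round(1) for i in range(4)],[np.linalg.norm(P[i]-P[(i+1)%4]).round(4) for i in range(4)])
f([(226,264),(303,265),(294,475),(219,473)],.072)
f([(126,190),(407,203),(383,466),(126,457)],.017)
f([(67,134),(455,127),(440,488),(95,493)],.005)
plan([.4985,-.2692,.212],np.radians(-186.5),0.3,step=.035)
"
```

```text
[ 0.49841743 -0.26847886] [np.float64(84.4), np.float64(-6.6), np.float64(-96.5), np.float64(172.6)] [np.float64(0.0228), np.float64(0.0669), np.float64(0.0239), np.float64(0.0665)]
[ 0.49774378 -0.2682823 ] [np.float64(82.6), np.float64(-7.5), np.float64(-97.0), np.float64(172.6)] [np.float64(0.0988), np.float64(0.0992), np.float64(0.0986), np.float64(0.1)]
[ 0.50014203 -0.26988532] [np.float64(86.1), np.float64(-3.8), np.float64(-93.9), np.float64(176.2)] [np.float64(0.1385), np.float64(0.1389), np.float64(0.1387), np.float64(0.1387)]
5 rows: [0.0, 0.15, 0.001, 0.0, 0.004, 0.0, 0.3, 0.0, 0.15, 0.001, 0.0, 0.004, 0.0, 0.3, 0.0, 0.15, 0.001, 0.0, 0.004, 0.0, 0.3, 0.0, 0.15, 0.001, 0.0, 0.004, 0.0, 0.3, 0.0, 0.15, 0.001, 0.0, 0.004, 0.0, 0.3]
```

Call:
drive_tool:
  commands: [0, 0.16, 0, 0, 0.007, 0, 0.3, 0, 0.17, 0, 0, 0.006, 0, 0.3, 0, 0.17, 0, 0, 0.006, 0, 0.3, 0, 0.17, 0, 0, 0.006, 0, 0.3, 0, 0.1, 0, 0, 0, 0, 0.3, 0, 0.04, 0, 0, 0, 0, 0.3, 0, 0, 0, 0, 0, 0, 0.3]

```text
time: 11.0
tcp_pos: [0.4986, -0.2677, 0.2002]
tool_rot: [-1.572, -0.001, 3.022]
wrist_force: [0.8, 0.7, 1.0]
width: 0.699
```

Call:
drive_tool:
  commands: [0, 0, 0, 0, 0, 0, 0.5, 0, 0, 0, 0, 0, 0, 0.7, 0, 0, 0, 0, 0, 0, 1, 0, 0, 0, 0, 0, 0, 1, 0, 0, 0, 0, 0, 0, 1, 0, 0, 0, 0, 0, 0, 1]

```text
time: 11.6
tcp_pos: [0.4987, -0.2689, 0.202]
tool_rot: [-1.57, 0.002, 3.02]
wrist_force: [-1.2, 1.9, 9.9]
width: 0.272
```

```bash
python3 snap.py wrist wh2
```

```text
11.6 [ 0.4987 -0.2689  0.202 ] [-1.5705e+00  1.8000e-03  3.0198e+00] [-1.18  1.91  9.94] 0.272 [ 0.43  0.72 -0.06  1.89  0.07  0.54 -1.37]
```

View pics/wh2.png

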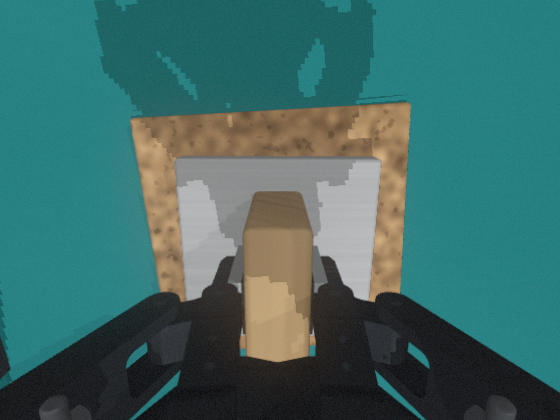

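Handle gripped squarely (width 0.27, about 23 mm). Lift and check that it hangs level.

Call:
drive_tool:
  commands: [0, -0.08, 0, 0, 0, 0, 1, 0, -0.16, 0, 0, 0, 0, 1, 0, -0.16, 0, 0, 0, 0, 1, 0, -0.16, 0, 0, 0, 0, 1, 0, -0.1, 0, 0, 0, 0, 1, 0, 0, 0, 0, 0, 0, 1]

```text
time: 12.25
tcp_pos: [0.4987, -0.2692, 0.3359]
tool_rot: [-1.569, 0.005, 3.02]
wrist_force: [0.3, 0.3, -3.5]
width: 0.271
```

```bash
python3 snap.py wrist wh3; python3 snap.py scene s5; python3 -c "
from h import *
plan([.5236,-.0204,.33],np.radians(-184.6),1,step=.035)"
```

```text
12.25 [ 0.4987 -0.2692  0.3359] [-1.5693  0.0048  3.0196] [ 0.27  0.27 -3.46] 0.271 [ 0.44  0.51 -0.07  1.82  0.05  0.8  -1.34]
12.3 [ 0.4984 -0.269   0.3341] [-1.5700e+00  2.6000e-03  3.0197e+00] [-0.32  0.76 -3.46] 0.276 [ 0.44  0.51 -0.07  1.82  0.05  0.8  -1.34]
8 rows: [0.003, 0.002, -0.156, 0.0, -0.003, 0.0, 1.0, 0.002, 0.002, -0.156, 0.0, -0.003, 0.0, 1.0, 0.001, 0.002, -0.156, 0.0, -0.003, 0.0, 1.0, 0.001, 0.002, -0.156, 0.0, -0.003, 0.0, 1.0, 0.0, 0.002, -0.156, 0.0, -0.003, 0.0, 1.0, -0.001, 0.002, -0.156, 0.0, -0.003, 0.0, 1.0, -0.002, 0.002, -0.156, 0.0, -0.003, 0.0, 1.0, -0.003, 0.002, -0.156, 0.0, -0.003, 0.0, 1.0]
```

View pics/wh3.png

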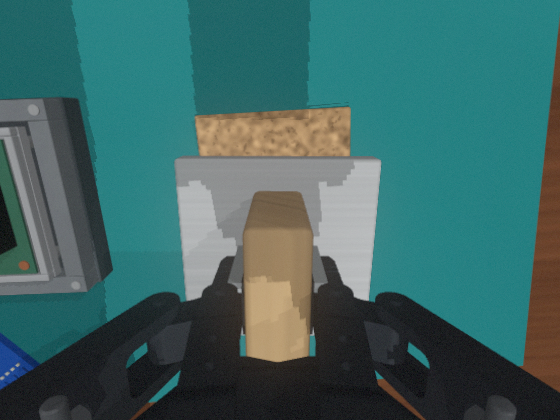

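View pics/s5.png

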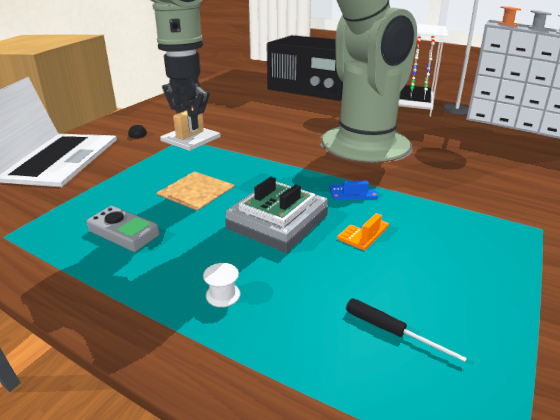

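The press hangs level and the boards are still in place. Carrying it over the carrier.

Call:
drive_tool:
  commands: [0.003, 0, -0.156, 0, -0.004, 0, 1, 0.002, 0, -0.156, 0, -0.004, 0, 1, 0.001, 0, -0.156, 0, -0.004, 0, 1, 0, 0, -0.156, 0, -0.003, 0, 1, 0, 0, -0.156, 0, -0.003, 0, 1, -0.001, 0, -0.156, 0, -0.003, 0, 1, -0.002, 0, -0.156, 0, -0.003, 0, 1, -0.003, 0, -0.156, 0, -0.003, 0, 1]

```text
time: 13.15
tcp_pos: [0.5235, -0.0193, 0.3315]
tool_rot: [-1.571, -0.002, 3.061]
wrist_force: [0.6, 0.8, -2.0]
width: 0.276
```

Call:
drive_tool:
  commands: [0, 0, 0, 0, 0, 0, 1, 0, 0, 0, 0, 0, 0, 1]

```text
time: 13.35
tcp_pos: [0.5236, -0.0201, 0.3317]
tool_rot: [-1.571, -0.002, 3.062]
wrist_force: [0.4, -0.7, -2.6]
width: 0.275
```

```bash
python3 snap.py wrist wh4; python3 -c "
from h import *
plan([.5232,-.0203,.296],np.radians(-184.6),1,step=.02)"
```

```text
13.35 [ 0.5236 -0.0201  0.3317] [-1.5706e+00 -1.8000e-03  3.0618e+00] [ 0.35 -0.65 -2.63] 0.275 [ 0.01  0.46 -0.11  1.93  0.07  0.76 -1.79]
2 rows: [0.001, 0.09, -0.002, 0.0, 0.0, 0.001, 1.0, 0.001, 0.09, -0.002, 0.0, 0.0, 0.001, 1.0]
```

View pics/wh4.png

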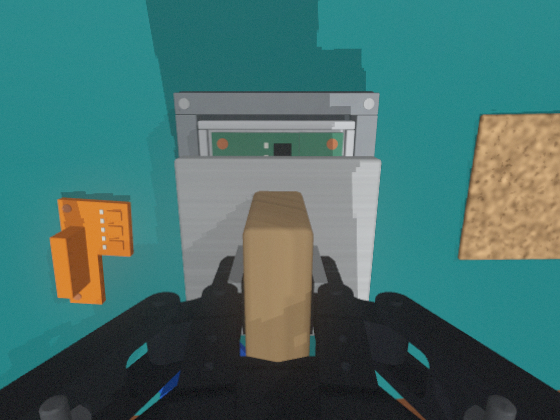

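Centred over the frame. Lowering to just above the blocks, then pressing in small steps while watching the force.

Call:
drive_tool:
  commands: [0, 0.1, 0, 0, 0, 0, 1, 0, 0.07, 0, 0, 0, 0, 1, 0, 0.03, 0, 0, 0, 0, 1, 0, 0, 0, 0, 0, 0, 1, 0, 0, 0, 0, 0, 0, 1]

```text
time: 13.9
tcp_pos: [0.524, -0.021, 0.293]
tool_rot: [-1.571, 0.0, 3.06]
wrist_force: [0.7, 0.1, -2.9]
width: 0.273
```

Call:
drive_tool:
  commands: [0, 0.015, 0, 0, 0, 0, 1, 0, 0.015, 0, 0, 0, 0, 1, 0, 0.015, 0, 0, 0, 0, 1, 0, 0, 0, 0, 0, 0, 1, 0, 0, 0, 0, 0, 0, 1]

```text
time: 14.4
tcp_pos: [0.524, -0.0206, 0.2839]
tool_rot: [-1.571, 0.0, 3.06]
wrist_force: [-0.1, 0.1, 2.6]
width: 0.274
```

Call:
drive_tool:
  commands: [0, 0.015, 0, 0, 0, 0, 1, 0, 0.015, 0, 0, 0, 0, 1, 0, 0.015, 0, 0, 0, 0, 1, 0, 0.01, 0, 0, 0, 0, 1, 0, 0, 0, 0, 0, 0, 1, 0, 0, 0, 0, 0, 0, 1]

```text
time: 15.0
tcp_pos: [0.5241, -0.0206, 0.2727]
tool_rot: [-1.571, 0.001, 3.06]
wrist_force: [-0.1, -0.2, 8.5]
width: 0.278
```

```bash
python3 snap.py scene s6; python3 snap.py wrist wh5; python3 -c "
import cv2
a=cv2.imread('pics/s6.png');cv2.imwrite('pics/s6z.png',cv2.resize(a[100:260,190:360],None,fx=3.5,fy=3.5,interpolation=cv2.INTER_CUBIC))"
```

```text
15.0 [ 0.5241 -0.0206  0.2727] [-1.5708e+00  6.0000e-04  3.0603e+00] [-0.1  -0.23  8.5 ] 0.278 [-0.    0.55 -0.1   1.97  0.09  0.62 -1.81]
15.05 [ 0.5241 -0.0206  0.2728] [-1.5709e+00  6.0000e-04  3.0603e+00] [-0.57 -0.95  7.42] 0.272 [-0.    0.55 -0.1   1.97  0.09  0.62 -1.81]
```

View pics/s6z.png

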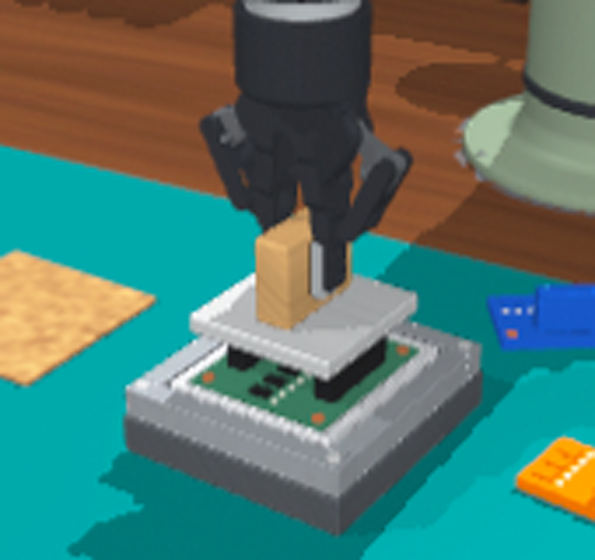

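View pics/wh5.png

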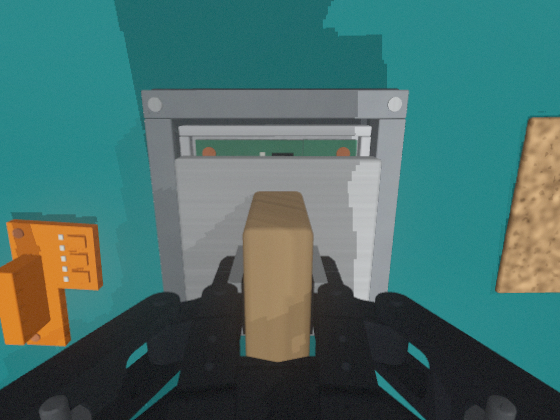

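Nearly bottomed and level (about 12 N including the press's weight). Pressing a little further to make sure of the stop.

Call:
drive_tool:
  commands: [0, 0.006, 0, 0, 0, 0, 1, 0, 0.006, 0, 0, 0, 0, 1, 0, 0, 0, 0, 0, 0, 1]

```text
time: 15.4
tcp_pos: [0.5243, -0.0206, 0.2715]
tool_rot: [-1.571, 0.002, 3.06]
wrist_force: [-5.5, 0.1, 31.8]
width: 0.273
```

On the stop (force jumped to 32 N). Easing off half a millimetre and holding.

Call:
drive_tool:
  commands: [0, -0.002, 0, 0, 0, 0, 1, 0, 0, 0, 0, 0, 0, 1, 0, 0, 0, 0, 0, 0, 1, 0, 0, 0, 0, 0, 0, 1, 0, 0, 0, 0, 0, 0, 1, 0, 0, 0, 0, 0, 0, 1, 0, 0, 0, 0, 0, 0, 1, 0, 0, 0, 0, 0, 0, 1]

```text
time: 16.2
tcp_pos: [0.5242, -0.0206, 0.2716]
tool_rot: [-1.571, 0.001, 3.06]
wrist_force: [-3.9, -0.8, 25.0]
width: 0.275
```

```bash
python3 snap.py scene s7; python3 snap.py wrist wh6; python3 -c "
import cv2
a=cv2.imread('pics/s7.png');cv2.imwrite('pics/s7z.png',cv2.resize(a[100:260,190:360],None,fx=3.5,fy=3.5,interpolation=cv2.INTER_CUBIC))"
```

```text
16.2 [ 0.5242 -0.0206  0.2716] [-1.5708e+00  1.4000e-03  3.0602e+00] [-3.86 -0.8  24.96] 0.275 [-0.    0.56 -0.1   1.97  0.09  0.62 -1.81]
16.25 [ 0.5242 -0.0206  0.2716] [-1.5709e+00  1.4000e-03  3.0602e+00] [-3.99 -1.   25.01] 0.277 [-0.    0.56 -0.1   1.97  0.09  0.62 -1.81]
```

View pics/s7z.png

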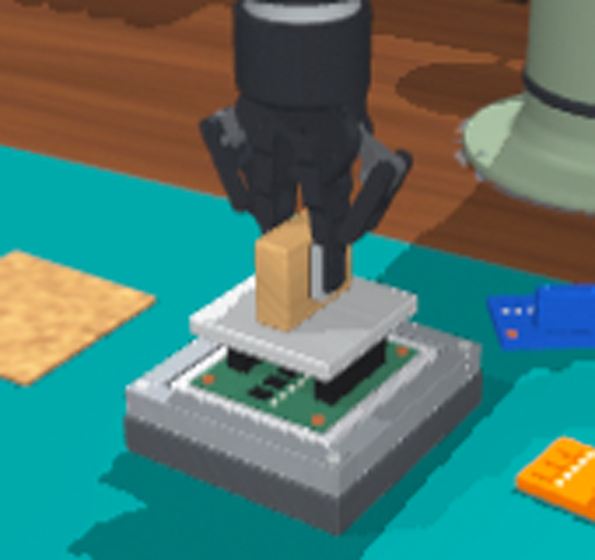

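View pics/wh6.png

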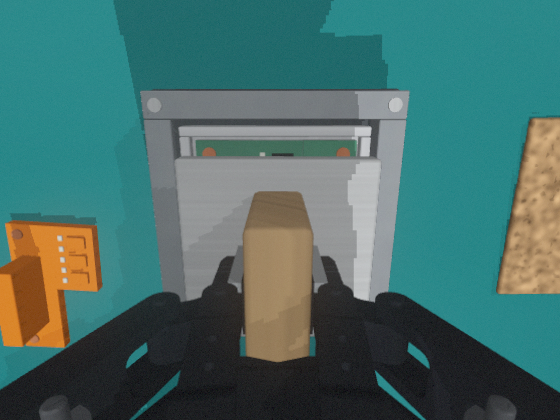

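The rim is flush with the frame all round and the plate bears on both blocks. A bit more hold, then a slow release.

Call:
drive_tool:
  commands: [0, 0, 0, 0, 0, 0, 1, 0, 0, 0, 0, 0, 0, 1, 0, -0.02, 0, 0, 0, 0, 1, 0, -0.025, 0, 0, 0, 0, 1, 0, -0.025, 0, 0, 0, 0, 1, 0, -0.03, 0, 0, 0, 0, 1, 0, -0.08, 0, 0, 0, 0, 1, 0, -0.12, 0, 0, 0, 0, 1]

```text
time: 17.1
tcp_pos: [0.5232, -0.0205, 0.3302]
tool_rot: [-1.571, -0.003, 3.061]
wrist_force: [0.1, 0.5, -2.2]
width: 0.271
```

Call:
drive_tool:
  commands: [0, 0, 0, 0, 0, 0, 1, 0, 0, 0, 0, 0, 0, 1]

```text
time: 17.3
tcp_pos: [0.5236, -0.0206, 0.3305]
tool_rot: [-1.571, -0.0, 3.06]
wrist_force: [-0.6, -0.8, -3.7]
width: 0.274
```

```bash
python3 snap.py scene s8;python3 -c "
from h import *
plan([.5005,-.2698,.33],np.radians(-184),1,step=.035)"
```

```text
17.3 [ 0.5236 -0.0206  0.3305] [-1.5708e+00 -1.0000e-04  3.0604e+00] [-0.59 -0.82 -3.73] 0.274 [ 0.01  0.46 -0.11  1.93  0.07  0.75 -1.79]
8 rows: [0.002, 0.0, 0.156, 0.0, -0.001, 0.0, 1.0, 0.002, 0.0, 0.156, 0.0, -0.001, 0.0, 1.0, 0.002, 0.0, 0.156, 0.0, -0.001, 0.0, 1.0, 0.002, 0.0, 0.156, 0.0, -0.001, 0.0, 1.0, 0.003, 0.0, 0.156, 0.0, -0.001, 0.0, 1.0, 0.003, 0.0, 0.156, 0.0, -0.001, 0.0, 1.0, 0.003, 0.0, 0.156, 0.0, -0.001, 0.0, 1.0, 0.003, 0.0, 0.156, 0.0, -0.001, 0.0, 1.0]
```

View pics/s8.png

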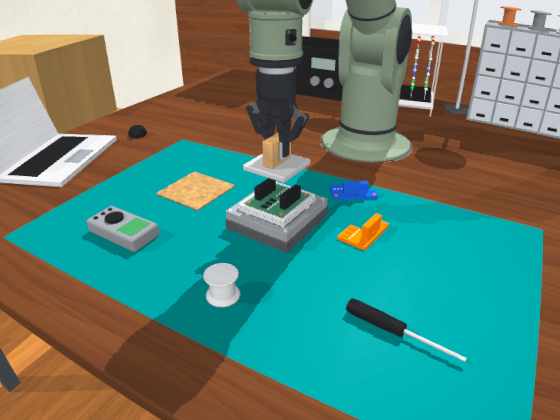

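The carrier has sprung back with both boards in it. Taking the press back to its pad.

Call:
drive_tool:
  commands: [0.002, 0, 0.156, 0, 0, 0, 1, 0.002, 0, 0.156, 0, 0, 0, 1, 0.002, 0, 0.156, 0, 0, 0, 1, 0.002, 0, 0.156, 0, 0, 0, 1, 0.003, 0, 0.156, 0, 0, 0, 1, 0.003, 0, 0.156, 0, 0, 0, 1, 0.003, 0, 0.156, 0, 0, 0, 1, 0.003, 0, 0.156, 0, 0, 0, 1]

```text
time: 18.15
tcp_pos: [0.4991, -0.2702, 0.3294]
tool_rot: [-1.572, -0.002, 3.06]
wrist_force: [0.6, -0.4, -3.1]
width: 0.271
```

Call:
drive_tool:
  commands: [0, 0.1, 0, 0, 0, 0, 1, 0, 0.16, 0, 0, 0, 0, 1, 0, 0.16, 0, 0, 0, 0, 1, 0, 0.1, 0, 0, 0, 0, 1, 0, 0.05, 0, 0, 0, 0, 1, 0, 0, 0, 0, 0, 0, 1, 0, 0, 0, 0, 0, 0, 1]

```text
time: 18.85
tcp_pos: [0.4998, -0.2691, 0.217]
tool_rot: [-1.571, 0.0, 3.06]
wrist_force: [1.6, -0.8, -2.3]
width: 0.274
```

```bash
python3 snap.py wrist wh7
```

```text
18.85 [ 0.4998 -0.2691  0.217 ] [-1.5708e+00  1.0000e-04  3.0604e+00] [ 1.63 -0.75 -2.33] 0.274 [ 0.44  0.69 -0.07  1.88  0.08  0.57 -1.33]
```

View pics/wh7.png

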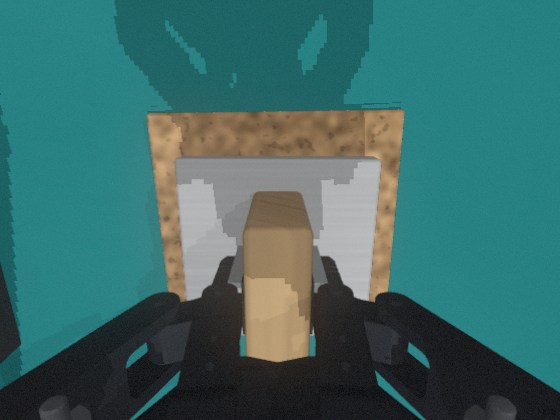

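Centred on the pad, about 15 mm above it. Lowering to contact.

Call:
drive_tool:
  commands: [0, 0.03, 0, 0, 0, 0, 1, 0, 0.02, 0, 0, 0, 0, 1, 0, 0.015, 0, 0, 0, 0, 1, 0, 0, 0, 0, 0, 0, 1]

```text
time: 19.3
tcp_pos: [0.4995, -0.269, 0.2033]
tool_rot: [-1.571, -0.001, 3.06]
wrist_force: [-0.2, 0.1, -3.2]
width: 0.274
```

Call:
drive_tool:
  commands: [0, 0.006, 0, 0, 0, 0, 1, 0, 0, 0, 0, 0, 0, 1]

```text
time: 19.5
tcp_pos: [0.4996, -0.2691, 0.2025]
tool_rot: [-1.571, 0.0, 3.06]
wrist_force: [0.1, -0.6, -3.2]
width: 0.274
```

Call:
drive_tool:
  commands: [0, 0.006, 0, 0, 0, 0, 1, 0, 0, 0, 0, 0, 0, 1]

```text
time: 19.7
tcp_pos: [0.4997, -0.2691, 0.202]
tool_rot: [-1.571, 0.0, 3.06]
wrist_force: [-4.6, 2.8, 11.2]
width: 0.27
```

Contact. Opening and moving up.

Call:
drive_tool:
  commands: [0, 0, 0, 0, 0, 0, 0.7, 0, 0, 0, 0, 0, 0, 0.5, 0, 0, 0, 0, 0, 0, 0.3, 0, 0, 0, 0, 0, 0, 0.3, 0, -0.1, 0, 0, 0, 0, 0.3, 0, -0.2, 0, 0, 0, 0, 0.3, 0, -0.2, 0, 0, 0, 0, 0.3, 0, -0.2, 0, 0, 0, 0, 0.3]

```text
time: 20.5
tcp_pos: [0.4994, -0.269, 0.3428]
tool_rot: [-1.571, -0.0, 3.06]
wrist_force: [0.5, -0.5, 0.4]
width: 0.701
```

Call:
drive_tool:
  commands: [0, -0.1, 0, 0, 0, 0, 0.3, 0, 0, 0, 0, 0, 0, 0.3, 0, 0, 0, 0, 0, 0, 0.3]

```text
time: 20.8
tcp_pos: [0.4995, -0.269, 0.3612]
tool_rot: [-1.571, 0.0, 3.06]
wrist_force: [-0.3, 0.1, -1.5]
width: 0.699
```

```bash
python3 snap.py wrist wf1; python3 snap.py scene sf; python3 snap.py top tf; python3 -c "
import cv2
a=cv2.imread('pics/sf.png');cv2.imwrite('pics/sfz.png',cv2.resize(a[130:260,140:360],None,fx=3.5,fy=3.5,interpolation=cv2.INTER_CUBIC))"
```

```text
20.8 [ 0.4995 -0.269   0.3612] [-1.5707e+00  4.0000e-04  3.0603e+00] [-0.29  0.07 -1.5 ] 0.699 [ 0.45  0.48 -0.08  1.8   0.05  0.87 -1.31]
20.85 [ 0.4994 -0.269   0.3605] [-1.5711e+00 -9.0000e-04  3.0604e+00] [ 0.74 -0.44  0.51] 0.701 [ 0.45  0.48 -0.08  1.8   0.05  0.87 -1.31]
20.9 [ 0.4994 -0.2689  0.3602] [-1.5713e+00 -1.6000e-03  3.0604e+00] [-0.1   0.5   0.17] 0.7 [ 0.45  0.48 -0.08  1.8   0.05  0.87 -1.31]
```

View pics/wf1.png

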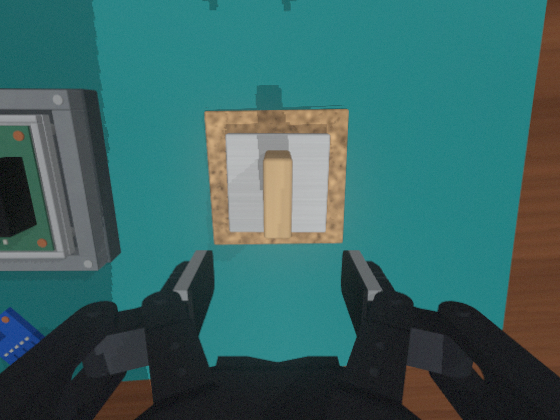

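View pics/sfz.png

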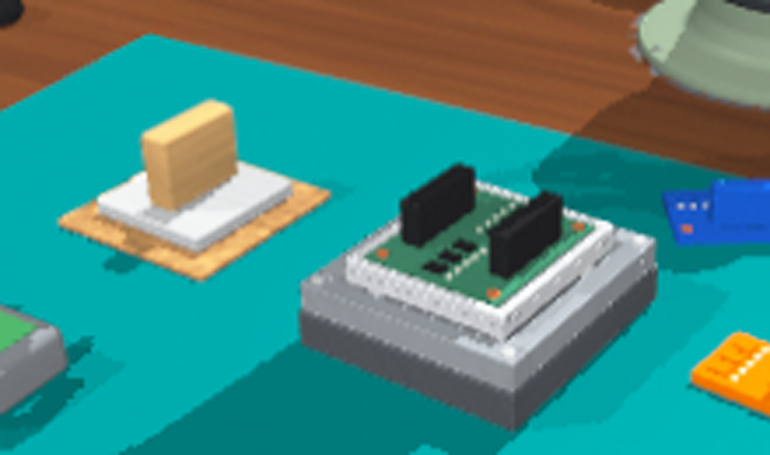

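View pics/tf.png

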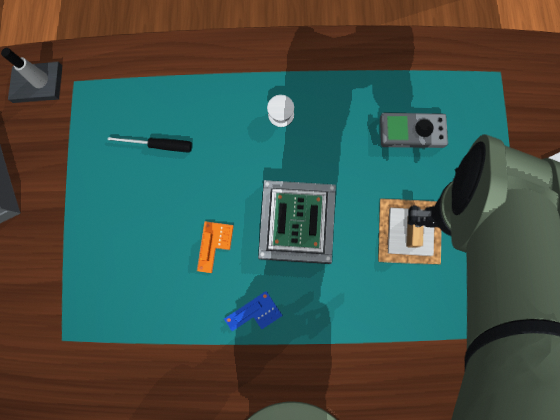

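The press stands upright on the middle of its pad, the carrier is up with both boards flat, and the bystanders haven't moved. Handing in.

```bash
python3 -c "
from h import *
job.finish_job(); print(robot.state()['time'])"
```

```text
the job is handed in; nothing more can be done
the job is handed in; nothing more can be done
```

I laid the loose green board in the free part of the carrier, nested it against the other board and let it go. I then pressed both connector blocks down to the stop, held for about a second, put the press back on its pad and handed the job in at about 21 s. The hand-in gave no verdict.

**Checks during the run:**
- **Board placing:** just above the pocket, the board was aligned with the carrier to within about 0.5 mm and 0.1°. From above afterwards, both boards lay flat with even margins.
- **Pressing:** near the end of the stroke the wrist force rose steeply from about 8 N to 32 N, so the carrier was on its stop. I eased off to 25 N for the hold. The rim looked flush with the frame all round and the tool was upright to within 0.002 rad.

**Final pictures:**
- The carrier is back up with both boards in place.
- The press stands upright, centred on its pad by eye.
- The gripper is open and about 160 mm above where it let go of the press.
- The multimeter, spool and screwdriver are where they started.

No check failed or disagreed beyond about 1 mm of measurement scatter. I could not read the carrier's travel, its tilt or the force on each block directly, so I judged those from the tool's height, the wrist force and the pictures.

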